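# Undo the knurled clamp nut and free the tube rack on the shaker

## Task

The shaker has finished, so release the rack of blood tubes from its clamp. Put a fingertip against the rim of the black knurled clamp nut and roll it anticlockwise (seen from above) through two full turns, stopping short of three so that it stays well on its stud; then push the blue clamp jaw by its thumb tab away from the rack, all the way back to its stop. Do not grip the nut or the tab, and leave the rack with its tubes standing where it is and the things around the shaker undisturbed.

Things in the scene. Friction and masses are not known exactly. Their poses are not given: they have to be found in the camera images.
- shaker: benchtop shaker, fixed, light grey housing 200 x 206 mm with a 220 x 222 mm aluminium platform whose top is 62 mm above the bench. Origin: centre of its underside on the bench; x points from its control panel (towards the robot) to its back, y to its left (the rack's side), z up. On the platform in this frame: rack centre at x = 29 to 34, y = 80 mm, lying along x; clamp nut at x = -12, y = -45; tubes in the three far places of the rack, tops 166 mm above the bench.
- nut_head (a point): point on the axis of the clamp nut, half-way up its knurled head. It lies 108 mm above the bench. The head is a dark disc 54 mm in diameter over 20 rounded ribs (2 mm proud, 8 mm apart) and 21 mm high, standing clear on a steel hub (28 mm diameter) with its underside 36 mm above the platform; a white index line on top shows its turning. Upright axis, nothing beside the head within 60 mm. It rises 2 mm a turn as it is undone.
- clamp_nut (a joint): angle of the clamp nut in rad, growing as it is turned anticlockwise seen from above (loosened); it starts between 0 and 0.5, two full turns undone is 12.57, three turns 18.85. It stays where it is left; turning takes about 0.04 N m (1.5 N at the rim).
- thumb_tab (a point): centre of the upright thumb tab at the near (robot-side) end of the blue clamp jaw, 98 mm above the bench: a plate 32 mm along the shaker's x, 8 mm thick along its y, 40 mm high (its top 20 mm above this point), on the same line as the 8 mm thick face bar (top 37 mm above the platform) that bears on the rack. The rack begins 43 to 48 mm further along the shaker's x than this point, so the tab's rack-side face (towards shaker +y) is free.
- clamp_jaw (a joint): travel of the clamp jaw in m: 0 = against the rack, growing as it slides along the shaker's -y, away from the rack, to its stop at 0.040. The toothed washer under the nut locks it until the nut has been undone about one and a half turns; at two turns the teeth are quite clear and it slides with about 2 N and stays where it is left. Forcing it while locked counts as a failure.
- tube_rack: white plastic rack 108 mm long, 26 mm wide, 55 mm high, loose on the platform between fence and clamp jaw; origin at the centre of its underside; its y axis lies along its length.
- tube_a: blood tube with magenta cap, 17 mm wide, 100 mm high, standing loose in the rack; origin at the centre of its foot, z along the tube.
- tube_b: a like tube in the next place.
- tube_c: a like tube in the middle place of the rack.
- timer: white lab timer 62 x 66 x 19 mm lying on the bench, bystander.
- pipette: pipette 263 mm long lying on the bench, bystander.
- marker_blue: blue marker pen 124 mm long lying on the bench, bystander.
- vial_1: glass vial with red cap, 22 mm wide, 46 mm high, standing on the bench, bystander.
- vial_2: vial with green cap, bystander.
- vial_3: vial with yellow cap, bystander.
There are look-alikes about, which are no part of the job. There is more than one size of the tube_rack; the one meant has the size given above.

How it is judged:
On the way, in this order (a step that is already met when the one before it is completed fails the run):
1. the clamp nut has been rolled two full turns open (value of joint clamp_nut above 12.2 rad), for 0.2 s.
2. the clamp jaw has been pushed back to its stop (value of joint clamp_jaw above 0.036 m), for 0.2 s.
At the end, for the whole second after the job is handed in: the clamp nut stands between two turns (less 0.37 rad) and three turns open, the clamp jaw is within 4 mm of its stop, 40 mm back from the rack, and the rack stands upright within 10 mm of where it was with its tubes upright in it (within 0.35 rad) (value of joint clamp_nut between 12.2 and 18.85 rad and value of joint clamp_jaw above 0.036 m and distance of tube_rack from where it was at the start of the episode below 0.01 m and angle between tube_rack's own z axis and vertical below 0.1 rad and linear speed of tube_rack below 0.02 m/s and angle between each of tube_a, tube_b, tube_c's own z axis and vertical below 0.35 rad); the robot touches nothing.
It fails at once if the nut is undone three turns or more (value of joint clamp_nut above 18.85 rad).
It fails at once if the jaw is forced back while the nut is still tight (value of joint clamp_jaw above 0.006 m and value of joint clamp_nut below 9.4 rad).
It fails at once if the nut is gripped between the fingers (or twisted from over its axis) instead of being rolled by its rim, or the thumb tab is gripped ((horizontal distance between the grasp point and nut_head below 0.012 m and contact force between the fingers and clamp_nut above 0.3 N) or (distance between the grasp point and thumb_tab below 0.03 m and y of the grasp point in the frame of thumb_tab between -0.005 and 0.005 m and contact force between the fingers and clamp_jaw above 0.3 N)).
It fails at once if the rack is lifted or shoved about, or a tube is lifted out or knocked over (distance of tube_rack from where it was at the start of the episode above 0.02 m or distance of any of tube_a, tube_b, tube_c from where it was at the start of the episode above 0.03 m).
It fails at once if a thing standing or lying round the shaker is disturbed (distance of any of timer, pipette, marker_blue, vial_1, vial_2, vial_3 from where it was at the start of the episode above 0.03 m).
It also fails if it takes over 54 s, if anything falls off the work surface, if the arm or the gripper's body presses on something with over 40 N, if the wrist force passes 120 N, or if a joint passes its speed limit or range.

## Robot

A 6-joint arm with a two-finger parallel gripper is mounted at the origin on a cart in front of the work surface, level with it; the furniture and walls round the work are solid. World frame = base frame: x ahead of the robot, y to its left, z up, the work surface at z = 0. Lengths are in m, angles in rad, forces in N, time in s.
With the tool pointing down it reaches from about 0.35 to 0.85 m from the base axis. Payload 8.1 kg.
Tool frame: the origin (TCP) lies between the finger pads; the fingertips stand 11 mm ahead of it and the grasp point (between the pads) lies 8 mm behind it; y points along the fingers, x is the direction in which the jaws open and shut, and the axes are right-handed (so a half turn about y gives the same grasp; the last joint's range is limited). The gripper opens to 93 mm and grips with 3 to 60 N. Pads are 15 mm wide; open, the fingers measure 128 mm over their backs; the gripper's body (75 mm by 188 mm) begins 65 mm behind the grasp point.
Start: joints at [1.038, 0.13, 1.488, -0, 1.523, -0.085], TCP at [0.26, 0.541, 0.23] pointing down, gripper open.
Joint ranges: [-2.96, 2.96], [-0.89, 2.26], [0.02, 2.5], [-1.34, 4.48], [0, 2.73], [-2.66, 2.66]. Speed limits (rad/s): [2.39, 2.39, 2.79, 3.14, 3.14, 3.14].

## Interface

Orientations are given as a rotation vector (axis times angle).
In Python, from plant import readout, optics, robot gives the robot as it stands.
- The arm moves only by the shell command python3 -m creep 'ROWS' [FORCE]. ROWS is JSON, a list that holds one entry, the list of rows, each a list of 7 numbers: the closure, from 0 (fully open) to 1 (shut), then the shift along the tool's x, y, z in cm, then the turn, a rotation vector about the tool's x, y, z in degrees. In form: [[[grip, x, y, z, wx, wy, wz], ...]]. A call has exactly 8 rows; each row shifts and turns the pose as measured when the row begins, along the tool's axes as they then stand; what a row does not reach is not made up. A row lasts 1/10 s, in which the tool goes at most 50 mm and 8.59 degrees, less where a joint would pass 70% of its speed; a pose out of reach is approached as far as the arm can. A call is refused whole if a number of a shift passes 5 or a number of a turn 8.59, either way. A call with a gripper value outside its range is refused whole. The fingers move at their own pace and stop on an object; FORCE is the grip in N (left out, the last holds). Time passes only in rows, so rows that do not move let the fingers close, or fill a call up. It gives the time, the measured TCP pose, the force and the opening at its end, in the units of the state.
- readout.read_state(): the state, without advancing time (a new reading comes with each control period).
- optics.read_camera(name): name is "scene" or "side" or "wrist"; returns a dict with "frame" (480x640x3 uint8, red, green, blue), "depth" (480x640 float32, m along the optical axis (not along the pixel's ray), 0 where there is no reading), "intrinsics" (3x3 intrinsics, pixels), "R" (3x3) and "t" (3): a world point X has camera coordinates R X + t. Camera axes: x right, y down, z forward; pixel columns grow to the right and rows downward; lengths in m; the calibration is good to about 2 mm. A picture is of the moment at which its call begins.
- robot.close_job(): hands the job in, once; it reports no verdict.
The state is a dict: "t": time; "q": joint angles; "dq": joint speeds; "joint_torque": joint torques, N m; "tool_pos": TCP position; "orientation": TCP orientation; "force": force on the tool from outside, world axes, zero at the start; "wrist_torque": the same for the moment, N m; "opening": finger opening in m.
Only numpy, scipy, OpenCV 4.12 (cv2) and the standard library are available. Lean on these libraries where they do the work, as an engineer would, in place of code of your own. Each camera call takes 0.05 s, during which the arm holds its last target. There are 200 camera calls.

## Working session

There is one attempt and no reset: what is moved stays moved. The work goes in short steps, Python scripts to look and compute and a shell command to move; the robot and the scene stay as the last step left them, time stands still between calls to the robot, and variables do not carry over. Pictures are saved under pics/ and viewed, about 8 in all and at most 12, crops included, and the job is handed in when it is done.

```bash
ls; mkdir -p pics; python3 - <<'E'
from plant import readout, optics
import cv2,numpy as np
s=readout.read_state(); print({k:np.round(v,3).tolist() for k,v in s.items()})
ims=[]
for n in ["scene","side"]:
    c=optics.read_camera(n); np.savez(f"{n}0.npz",**c)
    cv2.imwrite(f"pics/{n}0.png",c["frame"][:,:,::-1])
E
```

```text
pics
{'t': 0.0, 'q': [1.038, 0.131, 1.489, -0.0, 1.523, -0.085], 'dq': [-0.001, 0.001, 0.001, -0.0, 0.001, -0.001], 'joint_torque': [-0.001, -55.987, -49.174, 0.077, 0.036, -0.0], 'tool_pos': [0.259, 0.54, 0.229], 'orientation': [-1.389, -0.872, 0.875], 'force': [0.414, 0.104, -0.114], 'wrist_torque': [0.02, -0.028, -0.001], 'opening': 0.093}
```

View pics/scene0.png

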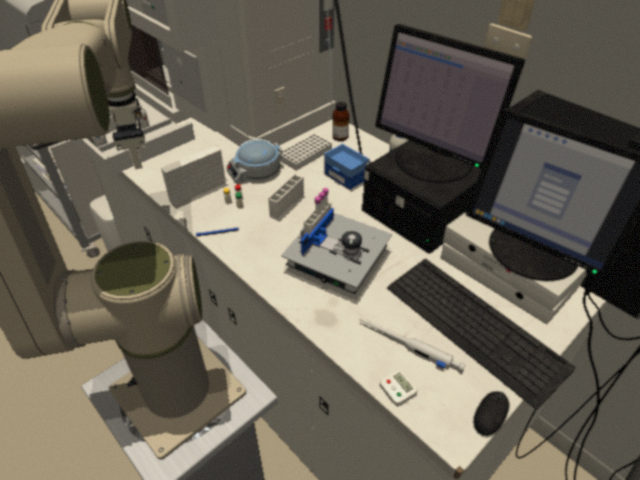

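View pics/side0.png

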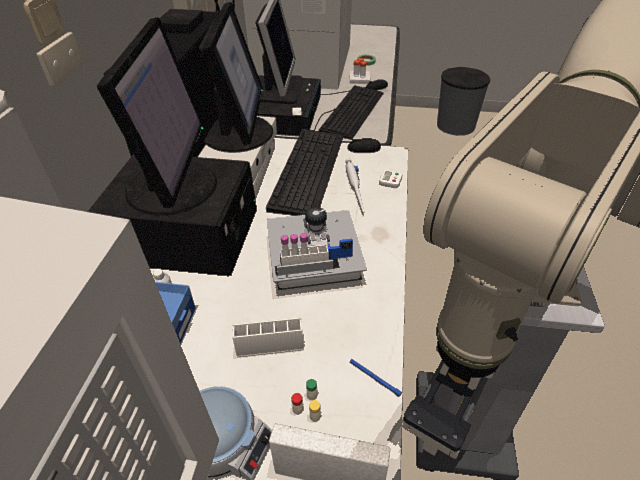

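Scene view: shaker at about (338,250), nut at (351,240), blue tab at (308,240), and rack with magenta caps at (318,205). The loose bigger rack at (286,196) has no tubes and isn't on the shaker, so it is the look-alike. Side view: nut (316,218), tab (345,248), rack (303,255). Next I'll measure these and confirm in a crop.

```bash
cat > h.py <<'E'
import numpy as np, cv2
def world(c):
    K,R,t,d=c["intrinsics"],c["R"],c["t"],c["depth"]
    v,u=np.mgrid[:d.shape[0],:d.shape[1]]
    P=np.stack([(u-K[0,2])/K[0,0]*d,(v-K[1,2])/K[1,1]*d,d],-1)
    W=(P-t)@R; W[d==0]=np.nan
    return W
def proj(c,X):
    p=c["K"] if "K" in c else c["intrinsics"]
    q=(np.atleast_2d(X)@c["R"].T+c["t"])@p.T
    return q[:,:2]/q[:,2:]
E
python3 - <<'E'
from h import *
for n,(x0,y0,x1,y1) in {"scene":(265,170,405,300),"side":(250,190,390,300)}.items():
    c=dict(np.load(f"{n}0.npz")); W=world(c); f=c["frame"].astype(int)
    m=np.zeros(W.shape[:2],bool); m[y0:y1,x0:x1]=1
    z=W[...,2]
    pl=m&(abs(z-.062)<.005)
    p=W[pl][:,:2].astype(np.float32); print(n,"platform",len(p),cv2.minAreaRect(p), "medz",np.median(z[pl]))
    dark=m&(f.max(-1)<90)&(z>.095)&(z<.13); q=W[dark]; print(" nut",len(q),q.mean(0),q.min(0),q.max(0))
    top=q[q[:,2]>.113]; print(" nut circ",cv2.minEnclosingCircle(top[:,:2].astype(np.float32)))
    b=m&(f[...,2]-f[...,0]>60)&(z>.07)&(z<.13); q=W[b]; print(" blue",len(q),q.min(0),q.max(0),cv2.minAreaRect(q[:,:2].astype(np.float32)))
    t=b&(z>.102);q=W[t];print(" tab",len(q),q.mean(0),q.min(0),q.max(0),cv2.minAreaRect(q[:,:2].astype(np.float32)))
    g=m&(z>.14)&(f[...,0]-f[...,1]>50); q=W[g]; print(" caps",len(q),q.mean(0),q.min(0),q.max(0),cv2.fitLine(q[:,:2].astype(np.float32),2,0,.01,.01).ravel())
    cv2.imwrite(f"pics/{n}c.png",cv2.resize(c["frame"][y0:y1,x0:x1,::-1],None,fx=4,fy=4,interpolation=cv2.INTER_CUBIC))
    R=c["R"];print(" cam",-R.T@c["t"])
a=cv2.imread("pics/scenec.png");b=cv2.imread("pics/sidec.png")
h=min(a.shape[0],b.shape[0]);j=np.hstack([a[:h],b[:h]]);cv2.imwrite("pics/crop1.png",cv2.resize(j,(800,int(800*h/j.shape[1]))))
E
```

```text
scene platform 3743 ((0.6162824630737305, 0.14211198687553406), (0.4436672329902649, 0.38563042879104614), 14.438604354858398) medz 0.062138870710384535
 nut 691 [0.64035529 0.03476245 0.11229457] [ 0.43477633 -0.03306296  0.09505269] [0.73335554 0.13376185 0.12995156]
 nut circ ((0.5923258066177368, 0.06042986363172531), 0.1571575403213501)
 blue 323 [0.43796437 0.06653365 0.07001479] [0.59159179 0.1274257  0.12164101] ((0.5176947116851807, 0.09054665267467499), (0.16173040866851807, 0.02986556477844715), 17.618366241455078)
 tab 34 [0.45644316 0.08080443 0.11517504] [0.43796437 0.07179623 0.10281531] [0.57151576 0.11302325 0.12164101] ((0.5040524005889893, 0.09599211066961288), (0.1389988362789154, 0.008434277959167957), 16.924413681030273)
 caps 75 [0.55975774 0.13212842 0.16466663] [0.53265751 0.11878889 0.15554721] [0.59027967 0.14591522 0.17113052] [0.9566028  0.2913951  0.55975777 0.13212842]
 cam [-0.17228309 -0.63015522  1.00864844]
side platform 3137 ((0.5667351484298706, 0.0003518611192703247), (0.2596529722213745, 0.32812613248825073), 17.662960052490234) medz 0.06237635988817437
 nut 377 [0.51699214 0.02380647 0.11242096] [ 0.43497696 -0.10233159  0.095177  ] [0.72805222 0.155519   0.12236412]
 nut circ ((0.4943760633468628, 0.031030846759676933), 0.07819902896881104)
 blue 142 [0.43547567 0.07091006 0.07000426] [0.52771923 0.09865926 0.11971682] ((0.48208868503570557, 0.08560919761657715), (0.026969367638230324, 0.0915447250008583), 84.10689544677734)
 tab 35 [0.45091821 0.08346956 0.11620923] [0.43547567 0.07658961 0.10266027] [0.46931881 0.09084374 0.11971682] ((0.45256471633911133, 0.08426956832408905), (0.035062212496995926, 0.009349004365503788), 21.4766845703125)
 caps 108 [0.56072714 0.13698391 0.16453587] [0.53367628 0.12402247 0.1538256 ] [0.58748363 0.14944615 0.16831788] [0.9619635  0.2731781  0.5607271  0.13698392]
 cam [0.38059516 0.88401067 0.87602379]
```

View pics/crop1.png

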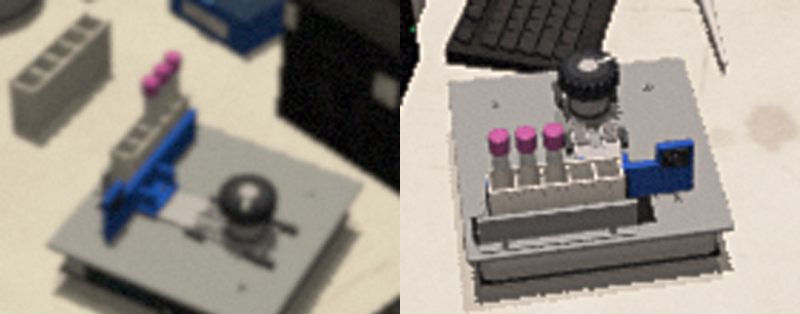

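```bash
python3 - <<'E'
from h import *
from scipy.optimize import least_squares
for n in ("scene","side"):
    c=dict(np.load(f"{n}0.npz")); W=world(c); f=c["frame"].astype(int); z=W[...,2]
    near=np.hypot(W[...,0]-.537,W[...,1]+.0035)<.05
    q=W[near&(z>.112)&(z<.128)]
    print(n,"nut top",len(q),np.median(q,0),cv2.minEnclosingCircle(q[:,:2].astype(np.float32)))
    q=W[near&(z>.098)&(z<.117)]; 
    r=least_squares(lambda p:np.hypot(q[:,0]-p[0],q[:,1]-p[1])-.0275,[.537,-.0035],loss="soft_l1",f_scale=.002);print(" rimfit",len(q),r.x)
    pl=(abs(z-.062)<.004)&(np.hypot(W[...,0]-.54,W[...,1]-.045)<.17)
    lab,L,st,ce=cv2.connectedComponentsWithStats(pl.astype(np.uint8)); k=1+np.argmax(st[1:,4]); p=W[L==k][:,:2].astype(np.float32)
    print(" platform",cv2.minAreaRect(p))
    t=(f[...,2]-f[...,0]>60)&(z>.09)&(z<.125)&(np.hypot(W[...,0]-.4525,W[...,1]-.084)<.03);q=W[t];print(" tab",len(q),np.median(q,0),cv2.minAreaRect(q[:,:2].astype(np.float32)))
    b=(f[...,2]-f[...,0]>60)&(z>.07)&(z<.1)&(np.hypot(W[...,0]-.5,W[...,1]-.1)<.12);q=W[b];print(" bar",cv2.minAreaRect(q[:,:2].astype(np.float32)))
from plant import readout
from scipy.spatial.transform import Rotation as Ro
print(Ro.from_rotvec(readout.read_state()["orientation"]).as_matrix().round(3))
E
```

```text
scene nut top 251 [ 0.53270978 -0.00743923  0.11836189] ((0.533309817314148, -0.005393126513808966), 0.027683690190315247)
 rimfit 137 [ 0.53815655 -0.00249999]
 platform ((0.5336785316467285, 0.0410785973072052), (0.22757089138031006, 0.22278691828250885), 17.02569007873535)
 tab 45 [0.45699944 0.08210079 0.11468736] ((0.459644079208374, 0.08242596685886383), (0.04618961364030838, 0.009365365840494633), 18.660749435424805)
 bar ((0.5183680057525635, 0.09076046943664551), (0.16031746566295624, 0.02986556477844715), 17.618370056152344)
side nut top 257 [ 5.33731286e-01 -2.27219074e-04  1.18588440e-01] ((0.5340304374694824, -0.0029382987413555384), 0.027406947687268257)
 rimfit 140 [ 0.5356446  -0.00727709]
 platform ((0.5325291752815247, 0.043292053043842316), (0.2202930748462677, 0.22669294476509094), 17.132720947265625)
 tab 64 [0.46227178 0.08663731 0.10986484] ((0.4583505690097809, 0.08590446412563324), (0.04725570231676102, 0.009614121168851852), 18.31163215637207)
 bar ((0.4828723073005676, 0.08597452193498611), (0.026373425498604774, 0.08982963114976883), 80.62195587158203)
[[ 0.433 -0.001 -0.901]
 [ 0.901 -0.001  0.433]
 [-0.002 -1.     0.   ]]
```

```bash
python3 - <<'E'
from h import *
for n in ("scene","side"):
    c=dict(np.load(f"{n}0.npz")); W=world(c).reshape(-1,3)
    q=W[(W[:,2]>.13)&(abs(W[:,0]-.55)<.28)&(abs(W[:,1])<.3)]
    # distance from nut by 30deg sector
    d=q[:,:2]-[.534,-.004]; a=(np.degrees(np.arctan2(d[:,1],d[:,0]))%360)//30
    print(n,{int(k*30):round(float(np.percentile(np.hypot(*d[a==k].T),1)),3) for k in np.unique(a)})
for k in range(8):
    psi=64.3-5.9*k; a=np.radians(-68.8-psi); print(round(4.5*np.cos(a),1),round(4.5*np.sin(a),1))
E
```

```text
scene {0: 0.192, 30: 0.222, 60: 0.123, 90: 0.127, 300: 0.239, 330: 0.19}
side {0: 0.194, 30: 0.224, 60: 0.129, 90: 0.134, 300: 0.28, 330: 0.191}
-3.1 -3.3
-2.7 -3.6
-2.3 -3.8
-1.9 -4.1
-1.5 -4.2
-1.1 -4.4
-0.6 -4.5
-0.1 -4.5
```

```bash
python3 -m creep '[[[1,-3.1,0,-3.3,0,5.9,0],[1,-2.7,0,-3.6,0,5.9,0],[1,-2.3,0,-3.8,0,5.9,0],[1,-1.9,0,-4.1,0,5.9,0],[1,-1.5,0,-4.2,0,5.9,0],[1,-1.1,0,-4.4,0,5.9,0],[1,-0.6,0,-4.5,0,5.9,0],[1,-0.1,0,-4.5,0,5.9,0]]]'
cat > g.py <<'E'
import numpy as np
from plant import readout
from scipy.spatial.transform import Rotation as Ro
nut=np.array([.534,-.0042,.108]); y=np.radians(17.0); ex=np.array([np.cos(y),np.sin(y),0]); ey=np.array([-np.sin(y),np.cos(y),0])
def st():
    s=readout.read_state(); M=Ro.from_rotvec(s["orientation"]).as_matrix(); p=np.array(s["tool_pos"]); d=p-nut
    print("t",round(s["t"],2),"p",p.round(4),"yaw",np.degrees(np.arctan2(M[1,0],M[0,0])).round(1),"y-axis",M[:,1].round(3),"F",np.round(s["force"],1),"open",round(s["opening"],4),"q6",round(s["q"][5],2))
    print("rel nut, shaker axes mm",(1e3*np.array([d@ex,d@ey,d[2]])).round(1))
    return p,M,s
def to(X):
    p,M,s=st(); print("to go tool cm",(100*M.T@(np.array(X)-p)).round(2))
E
python3 -c "
from g import *
to(np.r_[(nut-.06*ex)[:2],.23])"
```

```text
t: 0.9
tool_pos: [0.3866, 0.1949, 0.2236]
orientation: [-1.565, -0.213, 0.224]
force: [0.5, 0.5, 0.4]
opening: 0.0336
t 0.9 p [0.3866 0.1949 0.2236] yaw 15.9 y-axis [-0.007 -0.006 -1.   ] F [0.5 0.5 0.4] open 0.0336 q6 0.07
rel nut, shaker axes mm [-82.8 233.5 115.6]
to go tool cm [  2.7   -0.56 -23.3 ]
```

```bash
python3 -m creep '[[[1,0.5,0,-3.9,0,-0.2,0],[1,0.5,0,-3.9,0,-0.2,0],[1,0.5,0,-3.9,0,-0.2,0],[1,0.4,0,-3.9,0,-0.2,0],[1,0.4,0,-3.9,0,-0.2,0],[1,0.4,0,-3.8,0,0,0],[1,0,0,0,0,0,0],[1,0,3,0,0,0,0]]]' >/dev/null
python3 -c "
from g import *
to(np.r_[(nut-.06*ex)[:2],.109])"
```

```text
t 1.7 p [ 0.4812 -0.0376  0.1959] yaw 16.3 y-axis [-0.001 -0.008 -1.   ] F [0.4 0.3 1.4] open 0.0003 q6 -0.46
rel nut, shaker axes mm [-60.3 -16.5  87.9]
to go tool cm [0.04 8.68 1.71]
```

```bash
python3 -m creep '[[[1,0,2.2,0.4,0.4,-0.7,0],[1,0,2.2,0.4,0,0,0],[1,0,2.2,0.4,0,0,0],[1,0,1.5,0.3,0,0,0],[1,0,0.5,0.2,0,0,0],[1,0,0,0,0,0,0],[1,0,0,0,0,0,0],[1,0,0,0,0,0,0]]]' >/dev/null
python3 - <<'E'
from g import *
from h import *
from plant import optics
to(np.r_[(nut-.06*ex)[:2],.109])
ims=[]
for n in ("wrist","scene","side"):
    c=optics.read_camera(n); np.savez(n+"1.npz",**c)
    if n=="wrist": ims.append(cv2.resize(c["frame"],(400,300)))
    else:
        u,v=proj(c,nut)[0].astype(int); ims.append(cv2.resize(c["frame"][v-40:v+35,u-50:u+50],(400,300),interpolation=cv2.INTER_CUBIC))
cv2.imwrite("pics/m1.png",np.vstack([np.hstack(ims[:2]),np.hstack([ims[2],ims[2]*0])])[:,:,::-1])
E
```

```text
t 2.5 p [ 0.4711 -0.018   0.1024] yaw 17.0 y-axis [-0.012  0.001 -1.   ] F [ 0.3  0.3 -0.1] open 0.0004 q6 -0.44
rel nut, shaker axes mm [-64.2   5.2  -5.6]
to go tool cm [ 0.41 -0.67 -0.52]
```

View pics/m1.png

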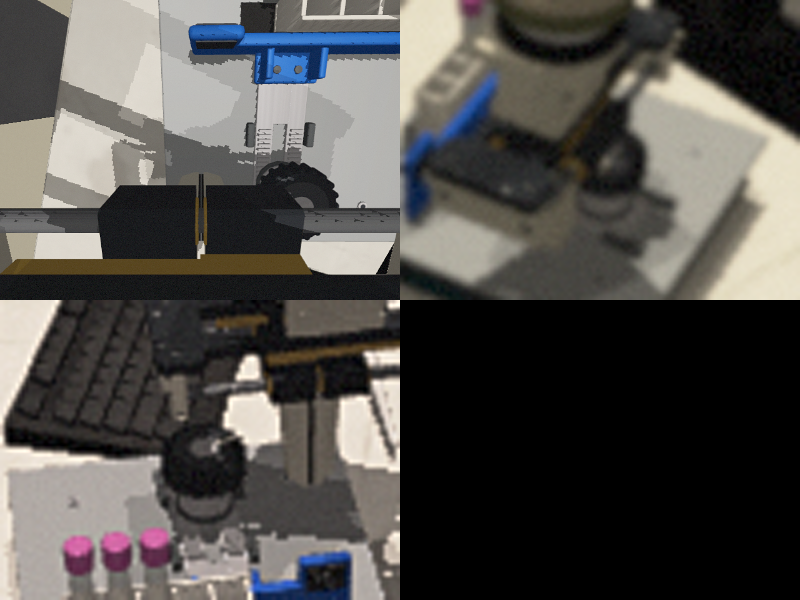

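```bash
python3 -m creep '[[[1,1.0,-0.6,0.2,0,0,0],[1,0.8,0,0,0,0,0],[1,0.1,0,-0.6,0,0,0],[1,0.1,0,-0.6,0,0,0],[1,0.15,0,-0.7,0,0,0],[1,0.3,0,-0.7,0,0,0],[1,0.4,0,-0.7,0,0,0],[1,0.5,0,-0.6,0,0,0]]]' 
cat >> g.py <<'E'
from h import *
from plant import optics
import itertools
def look(i,names=("side","scene","wrist"),zt=.119):
    out=[]
    for n in names:
        c=optics.read_camera(n); np.savez(f"{n}_{i}.npz",**c)
        g=np.linspace(-.034,.034,136); X,Y=np.meshgrid(g,-g)
        P=np.stack([nut[0]+X,nut[1]+Y,0*X+zt],-1).reshape(-1,3)
        m=proj(c,P).reshape(136,136,2).astype(np.float32)
        out.append(cv2.resize(cv2.remap(c["frame"],m[...,0],m[...,1],cv2.INTER_CUBIC),(266,266)))
    cv2.imwrite(f"pics/top{i}.png",np.hstack(out)[:,:,::-1])
    for n,o in zip(names,out):
        th=np.radians(np.arange(0,360,3)); r=np.arange(8,22)[:,None]*133/34
        g=cv2.GaussianBlur(o.min(-1),(0,0),3)
        I=g[np.clip((133-r*np.sin(th)).astype(int),0,265),np.clip((133+r*np.cos(th)).astype(int),0,265)].mean(0)
        k=I.argmax(); print(n,"line deg",3*k,"peak",I.max().round(),"median",np.median(I))
E
python3 -c "
from g import *
st(); look(1)"
```

```text
t: 3.45
tool_pos: [0.5177, -0.0463, 0.1094]
orientation: [-1.556, -0.223, 0.241]
force: [0.1, 0.5, 0.0]
opening: 0.0004
t 3.45 p [ 0.5177 -0.0463  0.1094] yaw 17.0 y-axis [-0.011  0.001 -1.   ] F [0.1 0.5 0. ] open 0.0004 q6 -0.48
rel nut, shaker axes mm [-27.9 -35.5   1.4]
side line deg 264 peak 86.0 median 57.964285714285715
scene line deg 267 peak 51.0 median 41.714285714285715
wrist line deg 357 peak 117.0 median 94.32142857142858
```

View pics/top1.png

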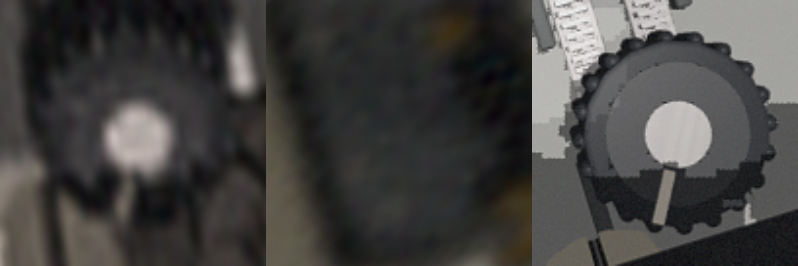

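```bash
cat > ang.py <<'E'
from g import nut
from h import *
def ang(c,off=(0,0),zt=.119,save=None):
    th=np.radians(np.arange(0,360,2)); r=np.arange(.012,.0235,.0005)[:,None]
    X=nut[0]+off[0]+r*np.cos(th); Y=nut[1]+off[1]+r*np.sin(th)
    m=proj(c,np.stack([X,Y,0*X+zt],-1).reshape(-1,3)).reshape(X.shape+(2,)).astype(np.float32)
    I=cv2.remap(c["frame"],m[...,0],m[...,1],cv2.INTER_LINEAR).min(-1).astype(float)
    h=I/np.median(np.stack([np.roll(I,k,1) for k in (-16,-13,-10,10,13,16)]),0).clip(15)  # local contrast
    s=np.median(h,0); s=(s+np.roll(s,1)+np.roll(s,-1))/3
    o=np.argsort(-s); k=o[0]; alt=[j for j in o if min((j-k)%180,(k-j)%180)>10][0]
    return 2*int(k),round(s[k],2),2*int(alt),round(s[alt],2)
E
python3 -c "
from ang import *
for n in ('side0','scene0','side1','side_1','wrist_1','wrist1'):
    c=dict(np.load(n+'.npz')); print(n,ang(c,(.003,0) if 'wrist' in n else (0,0)))"
```

```text
side0 (222, np.float64(2.6), 100, np.float64(1.1))
scene0 (220, np.float64(1.99), 48, np.float64(1.04))
side1 (222, np.float64(1.87), 140, np.float64(1.58))
side_1 (264, np.float64(2.43), 206, np.float64(1.19))
wrist_1 (260, np.float64(3.16), 214, np.float64(1.34))
wrist1 (326, np.float64(1.49), 204, np.float64(1.37))
```

```bash
python3 -m creep '[[[1,0.7,0,-0.05,0,0,0],[1,0.7,0,0.05,0,0,0],[1,0.7,0,0.15,0,0,0],[1,0.7,0,0.15,0,0,0],[1,0.7,0,0.15,0,0,0],[1,0.7,0,0.15,0,0,0],[1,0.7,0,0.2,0,0,0],[1,0.6,0,0.4,0,0,0]]]' >/dev/null
cat >> ang.py <<'E'
def rep(i):
    from g import st,optics
    st()
    for n in ("wrist","side","scene"):
        c=optics.read_camera(n); np.savez(f"{n}_{i}.npz",**c); print(n,ang(c,(.003,0) if n=="wrist" else (0,0)))
E
python3 -c "
from ang import *
rep(2)"
```

```text
t 4.4 p [ 0.5724 -0.0239  0.1098] yaw 16.9 y-axis [-0.007 -0.013 -1.   ] F [-0.4 -2.5  0.6] open 0.0007 q6 -0.41
rel nut, shaker axes mm [ 31.  -30.    1.8]
wrist (6, np.float64(3.17), 246, np.float64(1.29))
side (0, np.float64(3.05), 70, np.float64(1.35))
scene (268, np.float64(1.15), 332, np.float64(1.11))
```

```bash
python3 -m creep '[[[1,0.5,0,0.5,0,0,0],[1,0.4,0,0.6,0,0,0],[1,0.2,0,0.65,0,0,0],[1,0,0,0.7,0,0,0],[1,-0.1,0,0.7,0,0,0],[1,-0.15,0,0.7,0,0,0],[1,-0.25,0,0.7,0,0,0],[1,-0.4,0,0.6,0,0,0]]]' >/dev/null
python3 -c "
from ang import *
rep(3)"
```

```text
t 5.35 p [0.5591 0.0318 0.11  ] yaw 17.0 y-axis [-0.004 -0.011 -1.   ] F [2.2 0.3 0.5] open 0.0006 q6 -0.32
rel nut, shaker axes mm [34.6 27.1  2. ]
wrist (58, np.float64(1.09), 174, np.float64(1.06))
side (120, np.float64(3.43), 48, np.float64(1.37))
scene (108, np.float64(1.65), 220, np.float64(1.09))
```

```bash
python3 -m creep '[[[1,-0.6,0,0.3,0,0,0],[1,-0.7,0,0.1,0,0,0],[1,-0.7,0,0,0,0,0],[1,-0.7,0,-0.15,0,0,0],[1,-0.7,0,-0.15,0,0,0],[1,-0.7,0,-0.15,0,0,0],[1,-0.7,0,-0.15,0,0,0],[1,-0.65,0,-0.3,0,0,0]]]' >/dev/null
python3 -c "
from ang import *
rep(4)"
```

```text
t 6.3 p [0.504  0.0198 0.1103] yaw 17.1 y-axis [-0.006  0.006 -1.   ] F [0.7 1.5 0.1] open 0.0 q6 -0.37
rel nut, shaker axes mm [-21.7  31.7   2.3]
wrist (188, np.float64(1.14), 274, np.float64(1.09))
side (326, np.float64(1.92), 36, np.float64(1.51))
scene (254, np.float64(1.81), 342, np.float64(1.3))
```

```bash
python3 -m creep '[[[1,-0.65,0,-0.2,0,0,0],[1,-0.6,0,-0.35,0,0,0],[1,-0.5,0,-0.5,0,0,0],[1,-0.35,0,-0.6,0,0,0],[1,-0.15,0,-0.7,0,0,0],[1,0,0,-0.7,0,0,0],[1,0.1,0,-0.7,0,0,0],[1,0.15,0,-0.7,0,0,0]]]' >/dev/null
python3 -c "
from ang import *
rep(5)
import g
g.look(51)"
```

```text
t 7.25 p [ 0.4975 -0.035   0.1099] yaw 17.0 y-axis [-0.007  0.003 -1.   ] F [0.5 0.3 0.1] open 0.0006 q6 -0.47
rel nut, shaker axes mm [-43.9 -18.7   1.9]
wrist (170, np.float64(1.35), 40, np.float64(1.34))
side (270, np.float64(2.77), 340, np.float64(1.27))
scene (34, np.float64(1.3), 126, np.float64(1.19))
side line deg 267 peak 97.0 median 49.82142857142857
scene line deg 198 peak 48.0 median 30.964285714285715
wrist line deg 48 peak 93.0 median 60.214285714285715
```

View pics/top51.png

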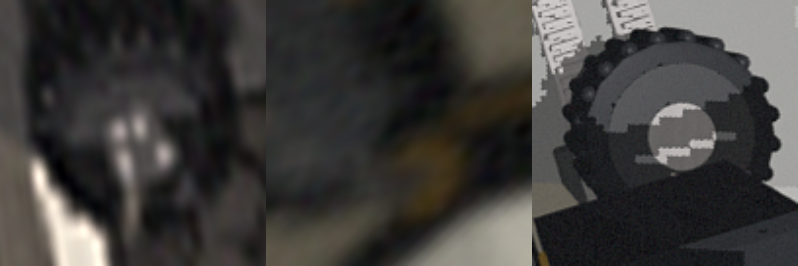

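```bash
python3 -m creep '[[[1,0.5,0,-0.5,0,0,0],[1,0.5,0,-0.45,0,0,0],[1,0.6,0,-0.3,0,0,0],[1,0.65,0,-0.15,0,0,0],[1,0.7,0,0.05,0,0,0],[1,0.7,0,0.15,0,0,0],[1,0.7,0,0.15,0,0,0],[1,0.7,0,0.15,0,0,0]]]' >/dev/null
python3 -c "
from ang import *
rep(6)"
```

```text
t 8.35 p [ 0.5528 -0.0362  0.1102] yaw 16.9 y-axis [-0.006 -0.011 -1.   ] F [ 0.  -9.1  1.6] open 0.0005 q6 -0.44
rel nut, shaker axes mm [  8.6 -36.1   2.2]
wrist (352, np.float64(1.9), 154, np.float64(1.28))
side (346, np.float64(2.04), 166, np.float64(1.36))
scene (76, np.float64(1.13), 260, np.float64(1.13))
```

```bash
python3 -m creep '[[[1,0.7,0,0.1,0,0,0],[1,0.7,0,0.2,0,0,0],[1,0.65,0,0.3,0,0,0],[1,0.5,0,0.45,0,0,0],[1,0.4,0,0.55,0,0,0],[1,0.2,0,0.65,0,0,0],[1,0,0,0.7,0,0,0],[1,-0.1,0,0.7,0,0,0]]]' >/dev/null
python3 -c "
from ang import *
rep(7)"
```

```text
t 9.3 p [0.5752 0.0122 0.1094] yaw 16.9 y-axis [-0.004 -0.009 -1.   ] F [-0.2  0.3 -0.8] open -0.0 q6 -0.35
rel nut, shaker axes mm [44.2  3.6  1.4]
wrist (176, np.float64(1.52), 134, np.float64(1.33))
side (36, np.float64(2.74), 188, np.float64(1.32))
scene (40, np.float64(1.47), 232, np.float64(1.26))
```

```bash
python3 -m creep '[[[1,-0.25,0,0.7,0,0,0],[1,-0.3,0,0.65,0,0,0],[1,-0.4,0,0.55,0,0,0],[1,-0.5,0,0.45,0,0,0],[1,-0.6,0,0.3,0,0,0],[1,-0.7,0,0.1,0,0,0],[1,-0.7,0,-0.1,0,0,0],[1,-0.7,0,-0.15,0,0,0]]]' >/dev/null
python3 -c "
from ang import *
rep(8)"
```

```text
t 10.25 p [0.5254 0.0288 0.1108] yaw 17.0 y-axis [-0.    -0.003 -1.   ] F [2.5 1.7 1.1] open 0.0008 q6 -0.34
rel nut, shaker axes mm [ 1.4 34.1  2.8]
wrist (106, np.float64(1.96), 280, np.float64(1.64))
side (322, np.float64(1.69), 68, np.float64(1.29))
scene (150, np.float64(1.5), 28, np.float64(1.15))
```

```bash
python3 -m creep '[[[1,-0.7,0,-0.15,0,0,0],[1,-0.7,0,-0.15,0,0,0],[1,-0.7,0,-0.2,0,0,0],[1,-0.65,0,-0.3,0,0,0],[1,-0.55,0,-0.45,0,0,0],[1,-0.4,0,-0.6,0,0,0],[1,-0.25,0,-0.65,0,0,0],[1,-0.05,0,-0.7,0,0,0]]]' >/dev/null
python3 -c "
from ang import *
rep(9)
import g
g.look(91)"
```

```text
t 11.2 p [ 0.4941 -0.013   0.1104] yaw 17.0 y-axis [-0.003  0.002 -1.   ] F [-1.3 -0.2  0.1] open 0.0006 q6 -0.43
rel nut, shaker axes mm [-40.7   3.2   2.4]
wrist (328, np.float64(1.87), 82, np.float64(1.19))
side (278, np.float64(2.25), 62, np.float64(1.28))
scene (198, np.float64(1.69), 292, np.float64(1.67))
side line deg 279 peak 80.0 median 30.535714285714285
scene line deg 189 peak 64.0 median 41.89285714285714
wrist line deg 78 peak 38.0 median 25.0
```

View pics/top91.png

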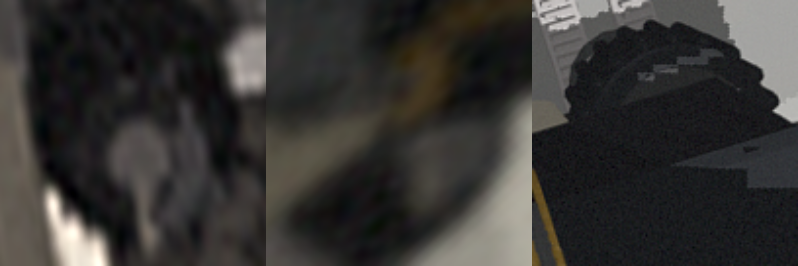

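```bash
python3 -m creep '[[[1,-1.2,0,0,0,0,0],[1,-0.5,-2,0,0,0,0],[1,0,-1.5,3,0,0,0],[1,0,0,4,0,0,0],[1,0,0,4,0,0,0],[1,0,0,1.5,0,0,0],[1,0,0,0,0,0,0],[1,0,0,0,0,0,0]]]' >/dev/null
python3 - <<'E'
from ang import *
from g import *
st()
c=optics.read_camera("side"); np.savez("side_t.npz",**c); print(ang(c))
s=optics.read_camera("scene"); print("scene",ang(s))
W=world(c); f=c["frame"].astype(int); t=(f[...,2]-f[...,0]>60)&(W[...,2]>.09)&(W[...,2]<.125)&(np.hypot(W[...,0]-.4525,W[...,1]-.084)<.04)
q=W[t]-nut; print(t.sum(), "tab rel",(1e3*np.percentile(q@ex,[2,50,98])).round(),(1e3*np.percentile(q@ey,[2,50,98])).round())
u,v=proj(c,nut+[-.05,.08,0])[0].astype(int)
cv2.imwrite("pics/tab.png",cv2.resize(c["frame"][v-60:v+60,u-80:u+80,::-1],(640,480),interpolation=cv2.INTER_CUBIC))
E
```

```text
t 12.3 p [0.4418 0.1085 0.1484] yaw 17.1 y-axis [ 0.002  0.005 -1.   ] F [ 1.6 -1.1  0.4] open 0.0003 q6 -0.18
rel nut, shaker axes mm [-55.2 134.7  40.4]
(82, np.float64(1.97), 308, np.float64(1.5))
scene (290, np.float64(1.67), 30, np.float64(1.14))
35 tab rel [-51. -22. -13.] [ 99. 109. 112.]
```

View pics/tab.png

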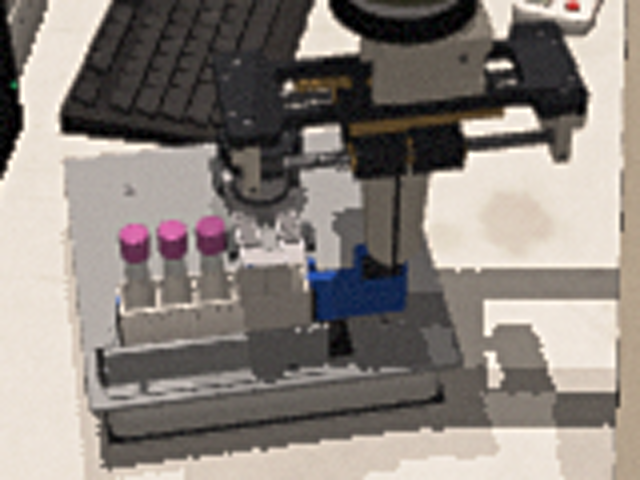

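The picture shows the finger post (390,215) on the rack side of the blue tab (385,285), clear of the rack and tubes. Lower and push.

```bash
python3 -m creep '[[[1,-0.2,2,0,0,0,0],[1,0,1.8,0,0,0,0],[1,0,0,-0.5,0,0,0],[1,0,0,-0.7,0,0,0],[1,0,0,-0.7,0,0,0],[1,0,0,-0.7,0,0,0],[1,0,0,-0.7,0,0,0],[1,0,0,-0.7,0,0,0]]]' ; python3 -c "
from g import *
st()"
```

```text
t: 13.2
tool_pos: [0.4547, 0.063, 0.1113]
orientation: [-1.552, -0.232, 0.225]
force: [-0.6, 2.7, -1.9]
opening: 0.0006
t 13.2 p [0.4547 0.063  0.1113] yaw 16.7 y-axis [ 0.003  0.007 -1.   ] F [-0.6  2.7 -1.9] open 0.0006 q6 -0.27
rel nut, shaker axes mm [-56.2  87.4   3.3]
```

```bash
python3 -m creep '[[[1,0,0,-0.5,0,0,0],[1,0,0,-0.4,0,0,0],[1,0,0,-0.3,0,0,0],[1,0,0,-0.3,0,0,0],[1,0,0,-0.3,0,0,0],[1,0,0,-0.3,0,0,0],[1,0,0,-0.2,0,0,0],[1,0,0,-0.2,0,0,0]]]' ; python3 -c "
from g import *
st()"
```

```text
t: 14.0
tool_pos: [0.4571, 0.0549, 0.1119]
orientation: [-1.516, -0.229, 0.233]
force: [-4.3, 12.2, 1.6]
opening: 0.0004
t 14.0 p [0.4571 0.0549 0.1119] yaw 17.0 y-axis [-0.009  0.041 -0.999] F [-4.3 12.2  1.6] open 0.0004 q6 -0.33
rel nut, shaker axes mm [-56.2  79.    3.9]
```

The tool stalled at y = 79 mm with 12 N, about where the stop was expected. Back off and check.

```bash
python3 -m creep '[[[1,0,0,0.8,0,0,0],[1,0,0,0.8,0,0,0],[1,-0.5,-2,0.3,0,0,0],[1,-1,-3,0,0,0,0],[1,-3,-3,0,0,0,0],[1,-4,-3,2,0,0,0],[1,-3,-2,4,0,0,0],[1,0,0,4,0,0,0]]]' >/dev/null; python3 - <<'E'
from ang import *
from g import *
st(); ims=[]
for n in ("side","scene"):
    c=optics.read_camera(n); c0=dict(np.load(n+"0.npz")); print(n,"nut",ang(c),ang(c,zt=.123))
    for d in (c0,c):
        W=world(d); f=d["frame"].astype(int); z=W[...,2]; q=W-nut; X=q@ex; Y=q@ey
        b=(f[...,2]-f[...,0]>60)&(z>.08)&(z<.125)&(X>-75)&(X<-.035)&(X>-.09)&(Y>.04)&(Y<.13)
        g=(z>.14)&(z<.175)&(f[...,0]-f[...,1]>50)&(np.hypot(X-.05,Y-.12)<.06)
        w=(z>.11)&(z<.12)&(abs(Y-.125)<.03)&(abs(X-.04)<.08)
        print("  tab n",b.sum(),"x",np.nanmedian(X[b]).round(3),"y",np.nanmedian(Y[b]).round(4),"caps",g.sum(),np.median(W[g],0).round(4),"rack top",w.sum(),np.mean(W[w],0).round(4))
    u,v=proj(c,nut+[-.02,.05,0])[0].astype(int)
    ims.append(cv2.resize(c["frame"][v-75:v+75,u-100:u+100],(400,300),interpolation=cv2.INTER_CUBIC)); ims.append(cv2.resize(c["frame"],(400,300)))
cv2.imwrite("pics/end.png",np.vstack([np.hstack(ims[:2]),np.hstack(ims[2:])])[:,:,::-1])
E
```

```text
t 14.8 p [0.3179 0.1254 0.2489] yaw 16.5 y-axis [-0.001  0.036 -0.999] F [ 1.3  0.7 -0.1] open 0.0003 q6 -0.1
rel nut, shaker axes mm [-168.8  187.2  140.9]
side nut (278, np.float64(2.95), 152, np.float64(1.09)) (276, np.float64(3.46), 142, np.float64(1.06))
  tab n 63 x -0.051 y 0.109 caps 108 [0.5611 0.1371 0.1652] rack top 294 [0.5388 0.132  0.1149]
  tab n 62 x -0.048 y 0.069 caps 125 [0.5613 0.1381 0.1651] rack top 298 [0.5384 0.1317 0.1146]
scene nut (292, np.float64(1.62), 32, np.float64(1.14)) (278, np.float64(1.73), 300, np.float64(1.15))
  tab n 34 x -0.055 y 0.1037 caps 75 [0.5592 0.1323 0.1651] rack top 184 [0.5333 0.1227 0.1145]
  tab n 33 x -0.053 y 0.0637 caps 80 [0.5603 0.1325 0.165 ] rack top 171 [0.5341 0.1229 0.1147]
```

View pics/end.png

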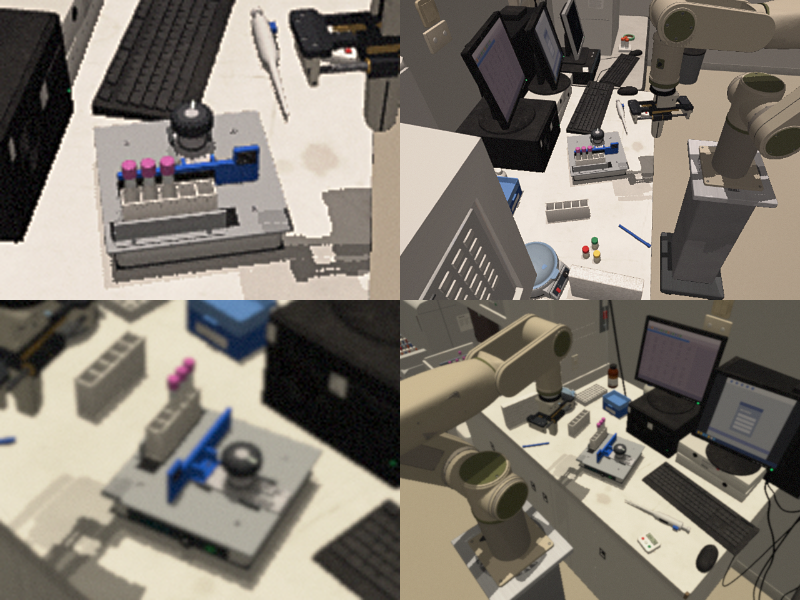

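The picture shows the jaw 40 mm clear of the rack, the rack and three tubes upright, and the gripper clear of everything. Handing in.

```bash
python3 -c "
from plant import robot
print(robot.close_job())"
```

```text
the job is handed in; nothing more can be done
None
```

I undid the nut about 2.16 turns and pushed the blue jaw back 40 mm to its stop, then handed the job in at about 15 s of the 54 s allowed. No verdict was reported.

- **Nut:** I rolled it anticlockwise by its rim with the closed fingertips, circling the head. By the index line it turned about 776°. With its unknown start angle of 0 to 0.5 rad, that puts it at about 13.5 to 14.0 rad, against limits of 12.2 and 18.85.
- **Jaw:** I pushed the tab from its rack side. It slid at about 2.7 N and stalled at 12 N. The side and scene cameras both measured 40 mm of travel.
- **Rack, tubes and surroundings:** The rack top and tube caps measured within about 1 mm of their starting places, with all three tubes upright. In the last picture the things round the shaker looked undisturbed, but I did not measure them. The arm was clear of everything.

**Checks that disagreed:**
- The scene camera at first read the index line at 292°, against 278° from the side camera. Allowing for the raised height of the nut, they read 278° and 276°.
- Several mid-roll angle readings were blocked by the gripper and I discarded them. The count of whole turns comes from adding up the clear ones, and the jaw sliding freely supports it.

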